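# Set out the shoe-shine stand for the next customer

## Robot

A 6-joint arm with a two-finger parallel gripper is mounted at the origin on the work surface. World frame = base frame: x ahead of the robot, y to its left, z up, the work surface at z = 0. Lengths are in m, angles in rad, forces in N, time in s.
With the tool pointing down it reaches from about 0.4 to 0.825 m from the base axis. Payload 7 kg.
Tool frame: the origin (TCP) lies on the mounting face of the last link; the fingertips stand 178 mm ahead of it and the grasp point (between the pads) lies arm.grip_depth ahead of it (arm.grip_depth is the distance from the TCP to the grasp point, in m); z points along the fingers, y is the direction in which the jaws open and shut (so a half turn about z gives the same grasp; the last joint's range is limited). The gripper opens to 88 mm and grips with 3 to 60 N. Pads are 19 mm wide; open, the fingers measure 130 mm over their backs; the gripper's body (78 mm by 193 mm) begins 47 mm behind the grasp point.
Start: joints at [1.619, 0.359, 0.012, 0, -1.224, -0.288], TCP at [0.16, 0.656, 0.405] pointing down, gripper open.
Joint ranges: [-3.07, 3.07], [-1.43, 2.12], [-1.02, 1.25], [-3.03, 1.67], [-3.05, -0], [-3.03, 3.03]. Speed limits (rad/s): [2.39, 2.39, 3.01, 3.14, 3.14, 3.14].

## Interface

Orientations are given as [roll, pitch, yaw] about the fixed x, y, z axes, in that order (R = Rz(yaw) Ry(pitch) Rx(roll)).
In Python, from station import arm gives the robot as it stands.
- The arm moves only by the tool carry_out, never from a script. Its argument "targets" is a list that holds one entry, the list of rows, each a list of 7 numbers: the turn, a rotation vector about the tool's x, y, z in units of 8 degrees (1.0 is 8 degrees), then the shift along the tool's x, y, z in units of 2.5 cm (1.0 is 2.5 cm), then the opening, from -1 (shut) to 1 (fully open). A call has 1 to 20 rows; each row shifts and turns the commanded pose from where the row before left it, along the tool's axes as they then stand; what a row does not reach is not made up. A row lasts 1/8 s, in which the tool goes at most 62.5 mm and 10.7 degrees, less where a joint would pass 70% of its speed; a pose out of reach is approached as far as the arm can. A call with a number of a shift or a turn outside -1 to 1 is refused whole. A call with a gripper value outside its range is refused whole. The fingers move at their own pace and stop on an object; "squeeze" is the grip in N (left out, the last holds). Time passes only in rows, so rows that do not move let the fingers close. It gives the time, the measured TCP pose, the force and the opening at its end, in the units of the state.
- arm.get_state(): the state, without advancing time (a new reading comes with each control period).
- arm.grab_frame(name): name is "side" or "top" or "wrist"; returns (picture, depth): 384x512x3 uint8, red, green, blue; 384x512 float32, m along the optical axis (not along the pixel's ray), 0 where there is no reading.
- arm.camera_model(name): a dict with "camera_matrix" (3x3 intrinsics, pixels), "distortion" ([k1, k2, p1, p2, k3] as OpenCV has them; the pictures are not rectified), "world_from_camera" (4x4, takes a point from camera to world coordinates). Camera axes: x right, y down, z forward; pixel columns grow to the right and rows downward; lengths in m; the calibration is good to about 2 mm. A picture is of the moment at which its call begins: read the wrist's pose just before it. camera_model takes no time and is no camera call; for the wrist camera it gives the pose at the moment of the call.
- arm.job_done(): hands the job in, once; it reports no verdict.
Trained networks look in the newest picture that a camera, given by its name, has taken for a name from the list of things; names that differ only in an ending like _2 or _b are one class to them, and where a whole thing is asked for, a point or a joint stands for the part that bears it (a point fixed in the world has none). Each returns a list of dicts, best first, with "conf" (0 to 1); they miss things now and then, are a little off and sometimes report something else, mostly with a low value. They report only what shows in the picture. A call takes as long as a camera call. They do not tell look-alikes from the thing itself.
- arm.spot_in(camera, query): "point" ([row, column] in pixels, amid what is visible of it).
- arm.landmark_of(camera, query): "point" ([row, column] in pixels: a listed point, or the origin of a listed thing).
The state is a dict: "t": time; "q": joint angles; "qd": joint speeds; "joint_efforts": joint torques, N m; "eef_pos": TCP position; "ee_rot": TCP orientation; "force": force on the tool from outside, world axes, zero at the start; "moment": the same for the moment, N m; "width": finger opening in m.
Only numpy, scipy, OpenCV 4.12 (cv2) and the standard library are available. Lean on these libraries where they do the work, as an engineer would, in place of code of your own. Each camera call takes 0.05 s, during which the arm holds its last target.

## Task

Set out the shine stand for the next customer: stand the polish tin beside the middle of the footrest, on the side facing the jar rack and 30 mm clear of the footrest's base, with the round dauber standing bristles down in the middle of its lid, and lay the long shine brush bristles down along the opposite side of the footrest, parallel to it and centred on its middle, also 30 mm clear of the base. Put the stray cream jar upright into the one empty place in the jar rack, and do not move the shoe, the dressing bottle or the coin dish.

Things in the scene. Friction and masses are not known exactly. Their poses are not given: they have to be found in the camera images.
- footrest: The fixed shoe footrest: rectangular wooden base board 200 mm long (its x axis) and 84 mm wide (its y axis), 12 mm thick, and on short blocks above it a sole-shaped plate with a ribbed black rubber top, 240 mm long and 80 mm wide, 58 mm high at the toe end (-x, towards the robot) rising to 68 mm at the heel end (+x). Origin on the work surface under the middle of base and plate.
- rack: The fixed jar rack: an open wooden trough 250 mm long (its x axis), 76 mm wide (its y axis), walls 8 mm thick and 30 mm high, floor 8 mm thick, 60 mm wide inside. It has a single row of four places 58 mm apart, at x = -87, -29, 29 and 87 mm from its middle; three hold cream jars held fast (44 mm across, tops 64 mm above the work surface), one is empty. It stands beside the footrest, on either side of it, roughly parallel. Origin on the work surface under its middle.
- rack_place: The empty place in the jar rack: a round cork liner, 49 mm across, on the rack's floor. Origin at the centre of its underside, on the rack's floor, 8 mm above the work surface; its axes are parallel to the rack's. A jar of 44 mm has 8 mm to spare to either side wall and to the end wall of an end place, and 14 mm or more to the next jar.
- tin_center (a point): The polish tin: flat, round, closed, dark steel with a bright disc on the lid, 60 mm across and 24 mm high, about 90 g. Loose, standing on the work surface. This point is its centre, half-way up (12 mm above its underside); z is up.
- dauber_center (a point): The dauber: a small round palm brush standing bristles down, 66 mm high, about 50 g: dark bristles 38 mm across in the lower 20 mm, pale turned wood above (42 mm across up to 30 mm, a 24 mm neck up to 34 mm, then a knob 31 mm across from about 45 to 62 mm above its foot, to be gripped). Loose. This point is on its axis, half-way up (33 mm above the bristle tips); z points from the bristles to the knob.
- jar_center (a point): The stray cream jar: pale round jar with a green screw cap, like those in the rack but standing on the open work surface, 44 mm across and 56 mm high, about 110 g. Loose. This point is its centre, half-way up (28 mm above its underside); z is up.
- brush_center (a point): The shine brush: oblong with round ends, wooden back over dark bristles, 150 mm long (its x axis), 48 mm wide (its y axis), 46 mm high, about 140 g, lying bristles down. Loose. It is rigid, its two ends are alike. This point is its centre, half-way up (23 mm above the bristle tips); z is up.
- shoe: Bystander: a loose black lace-up shoe, 285 mm long, 96 mm wide, 98 mm high, at the far side of the work surface. Origin under its middle, toe to its -x. Not to be moved.
- bottle: Bystander: a small loose dressing bottle with a black cap, 40 mm across, 105 mm high, at the far side. Origin at the centre of its underside. Not to be moved.
- dish: Bystander: a small loose steel coin dish, 80 mm across, 28 mm high, nearest the robot. Origin at the centre of its underside. Not to be moved.
There are look-alikes about, which are no part of the job. Of the things that look like the part that bears dauber_center, the smallest one is meant. What is shaped like the part that bears brush_center but pink is not meant.

How it is judged:
At the end, for the whole second after the job is handed in: Tin flat on the rack side of the footrest, brush parallel (8.5 deg) on the other: each within 20 mm of the middle lengthways, 15-45 mm clear of the base. Dauber upright on the lid, 12 mm or less off centre. Jar upright in the empty place, 13 mm or less off centre. All at rest (0.02 m/s) (((y of rack in the frame of footrest above 0 m and y of tin_center in the frame of footrest between 0.087 and 0.117 m and y of brush_center in the frame of footrest between -0.111 and -0.081 m) or (y of rack in the frame of footrest below 0 m and y of tin_center in the frame of footrest between -0.117 and -0.087 m and y of brush_center in the frame of footrest between 0.081 and 0.111 m)) and x of tin_center in the frame of footrest between -0.02 and 0.02 m and height (world z) of tin_center between 0.008 and 0.016 m and angle between each of tin_center, dauber_center, brush_center, jar_center's own z axis and vertical below 0.1 rad and horizontal distance between dauber_center and tin_center below 0.012 m and height (world z) of dauber_center between 0.052 and 0.062 m and x of brush_center in the frame of footrest between -0.02 and 0.02 m and angle between the x axis of brush_center and the x axis of footrest, either way round below 0.15 rad and height (world z) of brush_center between 0.018 and 0.028 m and horizontal distance between jar_center and rack_place below 0.013 m and height (world z) of jar_center between 0.031 and 0.041 m and linear speed of each of tin, dauber, jar, brush below 0.02 m/s); the robot touches nothing.
It fails at once if the shoe is moved by more than 20 mm (distance of shoe from where it was at the start of the episode above 0.02 m).
It fails at once if the dressing bottle is moved by more than 20 mm (distance of bottle from where it was at the start of the episode above 0.02 m).
It fails at once if the coin dish is moved by more than 20 mm (distance of dish from where it was at the start of the episode above 0.02 m).
It also fails if it takes over 109 s, if anything falls off the work surface, if the arm or the gripper's body presses on something with over 40 N, if the wrist force passes 120 N, or if a joint passes its speed limit or range.

## Working session

There is one attempt and no reset: what is moved stays moved. The work goes in short steps, Python scripts to look and compute and a tool call to move; the robot and the scene stay as the last step left them, time stands still between calls to the robot, and variables do not carry over. Pictures are saved under pics/ and viewed, and the job is handed in when it is done.

Besides the shell and the picture viewer there is one more tool, called after "Call:" by a JSON object that holds its "api" and its "payload". carry_out: Moves the arm, as the interface text tells. Its arguments: {"type":"object","properties":{"targets":{"type":"array"},"squeeze":{"type":"number"}},"required":["targets"]}

```bash
mkdir -p pics; ls; cat > h.py <<'E'
import numpy as np, cv2
from station import arm
from scipy.spatial.transform import Rotation as R
def grab(n,f):
    cm=arm.camera_model(n); p,d=arm.grab_frame(n)
    cv2.imwrite('pics/'+f+'.png',p[:,:,::-1]); np.savez('pics/'+f+'.npz',p=p,d=d,K=cm['camera_matrix'],D=cm['distortion'],T=cm['world_from_camera'])
    return p,d,cm
def load(f):
    z=np.load('pics/'+f+'.npz'); return z['p'],z['d'],dict(camera_matrix=z['K'],distortion=z['D'],world_from_camera=z['T'])
def world(cm,rc,depth=None,z=None):
    rc=np.atleast_2d(np.array(rc,float)); K=np.array(cm['camera_matrix']);D=np.array(cm['distortion']);T=np.array(cm['world_from_camera'])
    u=cv2.undistortPoints(rc[:,None,::-1].copy(),K,D)[:,0]
    r=np.c_[u,np.ones(len(u))]
    if depth is not None: c=r*np.atleast_1d(depth)[:,None]; return c@T[:3,:3].T+T[:3,3]
    w=r@T[:3,:3].T; s=(z-T[2,3])/w[:,2]; return T[:3,3]+w*s[:,None]
def cloud(d,cm):
    rr,cc=np.nonzero(d>0); P=world(cm,np.c_[rr,cc],d[rr,cc]); out=np.full(d.shape+(3,),np.nan); out[rr,cc]=P; return out
E
python3 - <<'E'
from h import *
for n in ['side','top','wrist']:
    p,d,cm=grab(n,n+'0'); print(n,np.round(cm['world_from_camera'],3).tolist(),np.round(cm['camera_matrix'],1).tolist())
print(arm.grip_depth,arm.get_state())
for n in ['top','side']:
  for q in ['footrest','rack','rack_place','tin_center','dauber_center','jar_center','brush_center','shoe','bottle','dish']:
    print(n,q,[(np.round(x['point']).tolist(),round(x['conf'],2)) for x in arm.landmark_of(n,q)][:5])
E
```

```text
pics
side [[0.788, -0.495, 0.367, 0.028], [-0.616, -0.616, 0.491, -0.634], [-0.017, -0.613, -0.79, 1.081], [0.0, 0.0, 0.0, 1.0]] [[458.9, 0.0, 262.6], [0.0, 458.9, 185.3], [0.0, 0.0, 1.0]]
top [[0.006, -0.996, 0.092, 0.397], [-1.0, -0.006, -0.006, 0.033], [0.007, -0.092, -0.996, 1.209], [0.0, 0.0, 0.0, 1.0]] [[466.8, 0.0, 252.1], [0.0, 466.8, 196.7], [0.0, 0.0, 1.0]]
wrist [[-0.238, -0.94, -0.245, 0.226], [-0.971, 0.231, 0.059, 0.64], [0.001, 0.252, -0.968, 0.384], [0.0, 0.0, 0.0, 1.0]] [[270.6, 0.0, 253.9], [0.0, 270.6, 191.2], [0.0, 0.0, 1.0]]
0.1593 {'t': 0.15, 'q': array([ 1.61909953e+00,  3.59197538e-01,  1.12956276e-02, -2.09703785e-04,
       -1.22409800e+00, -2.88092799e-01]), 'qd': array([ 0.00206114, -0.00269104,  0.00169155,  0.00062532, -0.00031593,
       -0.00053975]), 'joint_efforts': array([-6.86201911e-04, -5.83272099e+01,  2.93292439e+01,  7.00119451e+00,
        8.84060893e-03, -1.13186934e-04]), 'eef_pos': array([0.16029458, 0.65555205, 0.40397338]), 'ee_rot': array([ 3.14038266e+00, -1.52951917e-04, -2.39860880e-01]), 'force': array([0.01088021, 0.07249147, 0.261
[... 400 characters left out ...]
op brush_center [([304.0, 138.0], 0.97), ([240.0, 129.0], 0.92), ([241.0, 253.0], 0.32)]
top shoe [([88.0, 228.0], 0.75)]
top bottle [([104.0, 350.0], 0.58)]
top dish [([241.0, 257.0], 0.72)]
side footrest [([157.0, 259.0], 0.93), ([211.0, 308.0], 0.6)]
side rack [([208.0, 315.0], 0.59), ([206.0, 376.0], 0.21)]
side rack_place [([209.0, 304.0], 0.56)]
side tin_center [([305.0, 302.0], 0.56)]
side dauber_center [([112.0, 182.0], 0.86), ([95.0, 233.0], 0.84), ([108.0, 212.0], 0.69), ([213.0, 228.0], 0.27)]
side jar_center [([270.0, 379.0], 0.73)]
side brush_center [([173.0, 133.0], 0.69)]
side shoe [([133.0, 316.0], 0.87)]
side bottle [([202.0, 379.0], 0.92)]
side dish [([215.0, 230.0], 0.76)]
```

View pics/top0.png

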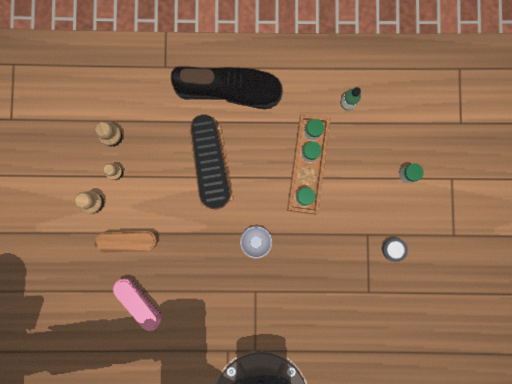

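View pics/side0.png

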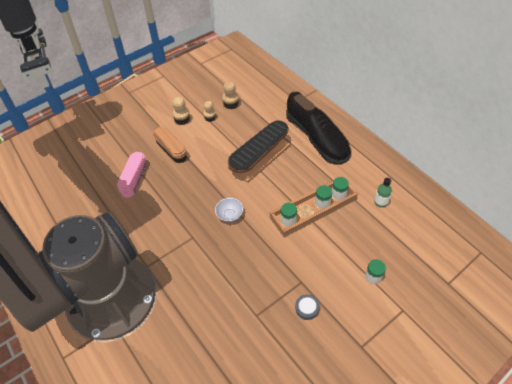

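```bash
python3 - <<'E'
from h import *
p,d,cm=load('top0'); X=cloud(d,cm)
z=X[:,:,2]; print(np.nanpercentile(z,[1,10,50,90,99]))
for n,(r,c) in dict(table=(280,250),dA=(197,88),dB=(132,107),dC=(172,114),br1=(304,138),br2=(240,129),tin=(247,389),jar=(172,410),place=(174,307),foot=(160,212),dish=(241,257)).items(): print(n,np.round(X[r,c],3))
E
```

```text
[-7.55475565e-01 -5.02141810e-03 -5.89120307e-05  5.01426608e-03
  8.46401197e-02]
table [0.296 0.029 0.004]
dA [0.497 0.417 0.092]
dB [0.655 0.377 0.092]
dC [0.562 0.366 0.062]
br1 [0.241 0.302 0.046]
br2 [0.396 0.329 0.046]
tin [ 0.382 -0.32   0.022]
jar [ 0.568 -0.366  0.057]
place [ 0.568 -0.116  0.011]
foot [0.593 0.125 0.066]
dish [0.395 0.012 0.008]
```

The intended dauber is the smallest of the three, at about (172,114) in the top picture. The brown brush is at (240,129), the tin at (249,395), the stray jar at (173,411) and the empty place at (174,307). The rack is on the robot's right (−y) side of the footrest. Next I measure these from the depth images of both fixed views.

```bash
cat > m.py <<'E'
from h import *
def sel(X,x0,y0,r,z0,z1):
    P=X[np.isfinite(X[:,:,2])]
    m=(np.hypot(P[:,0]-x0,P[:,1]-y0)<r)&(P[:,2]>z0)&(P[:,2]<z1); return P[m]
def rect(P):
    (c,s,a)=cv2.minAreaRect(P[:,:2].astype(np.float32)*1000); return np.round(c,1),np.round(s,1),round(a,1)
E
python3 - <<'E'
from m import *
for v in ['top0','side0']:
    p,d,cm=load(v); X=cloud(d,cm)
    for n,a in dict(footplate=(.59,.125,.16,.045,.085),rackjars=(.59,-.115,.15,.055,.075),rackwall=(.59,-.115,.15,.022,.038),tin=(.375,-.33,.06,.016,.03),dauber=(.562,.366,.035,.05,.08),jar=(.568,-.366,.05,.048,.07),brush=(.396,.33,.1,.036,.055),dish=(.395,.012,.06,.02,.04),shoe=(.77,.09,.2,.03,.2),bottle=(.75,-.2,.06,.06,.13)).items():
        P=sel(X,*a)
        if len(P)<5: print(v,n,len(P)); continue
        pca=np.linalg.svd((P-P.mean(0))[:,:2],full_matrices=False)[2][0]
        print(v,n,len(P),'mean',np.round(P.mean(0)*1000,1),'zmed',round(np.median(P[:,2])*1000,1),rect(P),'pca',round(np.degrees(np.arctan2(pca[1],pca[0]))%180,1))
E
```

```text
top0 footplate 2669 mean [587.9 132.   62.9] zmed 62.9 (array([593. , 131.8]), array([239.2,  79.2]), 9.5) pca 10.8
top0 rackjars 756 mean [ 601.6 -120.5   63.7] zmed 63.8 (array([ 592.9, -119.9]), array([ 43.7, 215.9]), 82.7) pca 172.4
top0 rackwall 869 mean [ 593.  -118.9   29.6] zmed 29.7 (array([ 593.7, -119.8]), array([ 76.3, 250.8]), 82.3) pca 172.5
top0 tin 484 mean [ 375.9 -334.9   23. ] zmed 23.1 (array([ 375.8, -335.7]), array([57.7, 60.6]), 0.5) pca 67.2
top0 dauber 131 mean [568.6 376.9  63.9] zmed 64.6 (array([569.5, 378.4]), array([28.6, 28.6]), 64.2) pca 61.7
top0 jar 269 mean [ 568.5 -375.7   55.4] zmed 55.6 (array([ 568.2, -376.6]), array([43.7, 44.8]), 22.7) pca 100.8
top0 brush 1104 mean [392.5 339.5  44.9] zmed 45.4 (array([382. , 348.1]), array([125.9, 136.6]), 54.4) pca 93.1
top0 dish 235 mean [394.   15.   25.9] zmed 26.2 (array([393.5,  14.9]), array([76.5, 76.6]), 45.7) pca 23.9
top0 shoe 4704 mean [738.4 104.   69.3] zmed 66.4 (array([725. ,  55.5]), array([277.2, 299.3]), 16.4) pca 143.3
top0 bottle 208 mean [ 753.5 -221.4   81.6] zmed 76.6 (array([ 755.4, 
[... 499 characters left out ...]
6.4]), 37.7) pca 36.6
side0 dauber 68 mean [565.5 375.   62.3] zmed 64.4 (array([566.8, 376.9]), array([27.9, 28.3]), 60.6) pca 10.8
side0 jar 237 mean [ 566.  -378.3   55.9] zmed 56.0 (array([ 567.4, -378.2]), array([44.3, 42. ]), 75.1) pca 37.7
side0 brush 523 mean [389.2 333.2  45.5] zmed 46.0 (array([382.8, 344.5]), array([122.4, 131.1]), 50.8) pca 93.1
side0 dish 170 mean [395.7  22.9  26.1] zmed 26.3 (array([391.1,  15.4]), array([79.3, 76.9]), 68.1) pca 81.7
side0 shoe 2655 mean [739.2  93.8  66.8] zmed 65.6 (array([702.5,  84.6]), array([263.6, 274.8]), 2.7) pca 138.3
side0 bottle 185 mean [ 751.5 -228.8   81.5] zmed 77.3 (array([ 753.1, -227.9]), array([31.2, 39.3]), 30.5) pca 118.8
```

```bash
python3 - <<'E'
from m import *
for v in ['top0','side0']:
    p,d,cm=load(v); X=cloud(d,cm)
    P=sel(X,.396,.335,.14,.036,.055); P=P[(abs(P[:,0]-.393)<.04)]
    print(v,'brush',len(P),rect(P),P[:,2].max(), P.min(0),P.max(0))
    B=sel(X,.59,.131,.14,.009,.015)
    c,s=np.cos(np.radians(9.8)),np.sin(np.radians(9.8)); q=(B[:,:2]-[.591,.1315])@np.array([[c,-s],[s,c]])
    m=(abs(q[:,0])<.11)&(abs(q[:,1])<.055); q=q[m]*1000
    print('base',len(q),np.percentile(q,[0,2,50,98,100],axis=0).round(1).tolist())
    if v=='top0':
        e=q[q[:,1]<-38]; 
        edge=[]
        for x in range(-95,100,10):
            t=q[(abs(q[:,0]-x)<6)]
            if len(t): edge.append((x,t[:,1].min()))
        edge=np.array(edge);print(edge.round(1).tolist()); print('slope deg',np.degrees(np.polyfit(*edge.T,1)[0]))
    Q=sel(X,.564,-.116,.022,.004,.02); print('place z',np.median(Q[:,2]),len(Q))
E
```

```text
top0 brush 1096 (array([392.4, 339.9]), array([ 49.9, 147.7]), 2.5) 0.05353424373421456 [0.36592919 0.26625316 0.03604542] [0.41808306 0.41395184 0.05353424]
base 177 [[-97.6, -41.7], [-96.5, -41.2], [38.0, -37.1], [98.0, 44.8], [100.2, 45.4]]
[[-95.0, -41.7], [-85.0, -41.3], [-75.0, -41.3], [-65.0, -41.3], [-55.0, -40.8], [-45.0, -41.2], [-35.0, -41.2], [-25.0, -40.0], [-15.0, -40.7], [-5.0, -41.1], [5.0, -41.1], [15.0, -41.1], [25.0, -40.6], [35.0, -41.0], [45.0, -40.5], [55.0, -40.2], [65.0, -40.5], [75.0, -40.5], [85.0, -39.1], [95.0, -40.8]]
slope deg 0.36563740719928384
place z 0.008801745146603035 222
side0 brush 520 (array([392.5, 336.4]), array([ 50.4, 151.7]), 2.2) 0.0535731139153115 [0.36563193 0.2604793  0.03614279] [0.41879804 0.4122237  0.05357311]
base 377 [[-102.3, -42.0], [-100.0, -40.7], [-3.1, -27.1], [94.9, 0.4], [98.9, 40.9]]
place z 0.009309793531126154 149
```

```bash
cat > go.py <<'E'
from h import *
import sys
def plan(x,y,z,yaw):
    s=arm.get_state(); Rm=R.from_euler('xyz',s['ee_rot']).as_matrix(); p=np.array(s['eef_pos'])
    g=p+Rm[:,2]*arm.grip_depth
    des=R.from_euler('xyz',[np.pi,0,np.radians(yaw)]).as_matrix()
    rv=R.from_matrix(Rm.T@des).as_rotvec()/np.radians(8)
    tgt=np.array([x,y,z])-des[:,2]*arm.grip_depth
    print('t',round(s['t'],2),'grasp',np.round(g*1000,1),'yaw',round(np.degrees(s['ee_rot'][2]),2),'rot',np.round(s['ee_rot'],3),'F',np.round(s['force'],1),'w',round(s['width']*1000,1),'q1,q6',np.round(np.degrees(s['q'][[0,5]])))
    print('turn units',rv.round(2),'shift BEFORE turn',(Rm.T@(tgt-p)/.025).round(2),'shift AFTER turn',(des.T@(tgt-p)/.025).round(2))
if __name__=='__main__': plan(*map(float,sys.argv[1:5]))
E
python3 go.py .3924 .338 .12 -87.3
python3 - <<'E'
from m import *
for v in ['top0','side0']:
    p,d,cm=load(v); X=cloud(d,cm)
    for a in [(.5,.43,.035,.075,.1),(.665,.388,.035,.075,.1)]:
        P=sel(X,*a); print(len(P),P.mean(0).round(3), P[:,2].max())
E
```

```text
t 1.15 grasp [160.3 655.7 245.4] yaw -13.74 rot [-3.142 -0.    -0.24 ] F [-0.2  0.1  0. ] w 87.8 q1,q6 [ 93. -17.]
turn units [-0.   0.   9.2] shift BEFORE turn [12.03 10.14  5.01] shift AFTER turn [13.13 -8.67  5.01]
263 [0.49  0.429 0.088] 0.09569832619494689
245 [0.661 0.388 0.088] 0.09657389170099262
112 [0.486 0.425 0.086] 0.09293764505059166
98 [0.658 0.384 0.086] 0.09445811498862822
```

Call:
{"api": "carry_out", "payload": {"targets": [[[0,0,0,0.93,0.78,0.2,1],[0,0,0,0.93,0.78,0.2,1],[0,0,0,0.93,0.78,0.2,1],[0,0,0,0.93,0.78,0.2,1],[0,0,0,0.93,0.78,0.2,1],[0,0,0,0.93,0.78,0.2,1],[0,0,0,0.93,0.78,0.2,1],[0,0,0,0.93,0.78,0.2,1],[0,0,0,0.93,0.78,0.2,1],[0,0,0,0.93,0.78,0.2,1],[0,0,0,0.93,0.78,0.2,1],[0,0,0,0.93,0.78,0.2,1],[0,0,0,0.87,0.78,0.2,1]]]}}

```text
t: 2.78
eef_pos: [0.3928, 0.3372, 0.3397]
ee_rot: [-3.141, -0.0, -0.24]
force: [-0.2, 0.1, -0.6]
width: 0.0878
```

Call:
{"api": "carry_out", "payload": {"targets": [[[0,0,0.92,0,0,0,0.6],[0,0,0.92,0,0,0,0.6],[0,0,0.92,0,0,0,0.6],[0,0,0.92,0,0,0,0.6],[0,0,0.92,0,0,0,0.6],[0,0,0.92,0,0,0,0.6],[0,0,0.92,0,0,0,0.6],[0,0,0.92,0,0,0,0.6],[0,0,0.92,0,0,0,0.6],[0,0,0.92,0,0,0,0.6],[0,0,0,0,0,0,0.6],[0,0,0,0,0,0,0.6]]]}}

```text
t: 4.28
eef_pos: [0.3923, 0.338, 0.3398]
ee_rot: [-3.141, 0.0, -1.522]
force: [0.2, 0.0, -0.1]
width: 0.0704
```

```bash
python3 go.py .3924 .338 .033 -87.3; python3 - <<'E'
from m import *
p,d,cm=grab('wrist','w1'); X=cloud(d,cm)
P=sel(X,.392,.338,.1,.036,.055); P=P[abs(P[:,0]-.393)<.045]; print(rect(P),np.median(P[:,2]))
E
```

```text
t 4.28 grasp [392.3 338.  180.5] yaw -87.18 rot [-3.141  0.    -1.522] F [ 0.2  0.  -0.1] w 70.4 q1,q6 [ 62. -60.]
turn units [-0.    0.    0.01] shift BEFORE turn [ 0.  -0.   5.9] shift AFTER turn [-0.   -0.01  5.9 ]
(array([391.9, 330.9]), array([ 48.1, 132.3]), 2.3) 0.04554729782665365
```

View pics/w1.png

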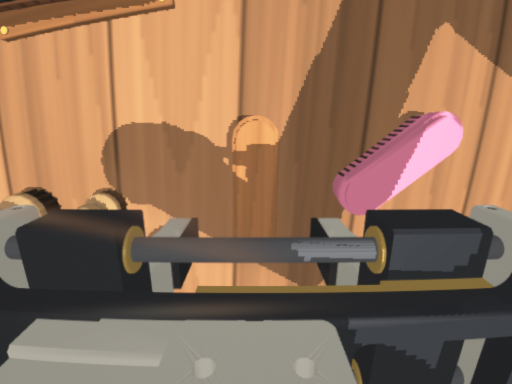

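The wrist view shows the brush's near end at (254,130), midway between the fingers, with the pink one well clear. I go down and grip.

Call:
{"api": "carry_out", "payload": {"targets": [[[0,0,0,0,0,0.9,0.6],[0,0,0,0,0,0.9,0.6],[0,0,0,0,0,0.9,0.6],[0,0,0,0,0,0.9,0.6],[0,0,0,0,0,0.9,0.6],[0,0,0,0,0,0.7,0.6],[0,0,0,0,0,0.7,0.6],[0,0,0,0,0,0,0.6],[0,0,0,0,0,0,-1],[0,0,0,0,0,0,-1],[0,0,0,0,0,0,-1],[0,0,0,0,0,0,-1],[0,0,0,0,0,0,-1]]], "squeeze": 20}}

```text
t: 5.95
eef_pos: [0.3923, 0.3382, 0.1928]
ee_rot: [-3.141, 0.001, -1.524]
force: [-2.4, -0.7, 6.3]
width: 0.0479
```

Call:
{"api": "carry_out", "payload": {"targets": [[[0,0,0,0,0,-0.5,-1],[0,0,0,0,0,-0.9,-1],[0,0,0,0,0,-0.9,-1],[0,0,0,0,0,-0.9,-1],[0,0,0,0,0,-0.9,-1],[0,0,0,0,0,0,-1]]]}}

```text
t: 6.7
eef_pos: [0.3925, 0.3383, 0.2968]
ee_rot: [-3.139, 0.003, -1.524]
force: [0.3, 0.4, -2.7]
width: 0.0481
```

```bash
python3 go.py .5745 .2275 .034 -169.9;python3 go.py .5745 .2275 .034 10.1
```

```text
t 6.7 grasp [392.8 338.8 137.5] yaw -87.33 rot [-3.139e+00  3.000e-03 -1.524e+00] F [ 0.3  0.4 -2.7] w 48.1 q1,q6 [ 62. -60.]
turn units [ 0.    0.03 10.32] shift BEFORE turn [ 4.78 -7.06  4.14] shift AFTER turn [-6.39 -5.64  4.14]
t 6.7 grasp [392.8 338.8 137.5] yaw -87.33 rot [-3.139e+00  3.000e-03 -1.524e+00] F [ 0.3  0.4 -2.7] w 48.1 q1,q6 [ 62. -60.]
turn units [ -0.03   0.   -12.18] shift BEFORE turn [ 4.78 -7.06  4.14] shift AFTER turn [6.39 5.64 4.14]
```

Call:
{"api": "carry_out", "payload": {"targets": [[[0,0,0,0.6,-0.88,0,-1],[0,0,0,0.6,-0.88,0,-1],[0,0,0,0.6,-0.88,0,-1],[0,0,0,0.6,-0.88,0,-1],[0,0,0,0.6,-0.88,0,-1],[0,0,0,0.6,-0.88,0,-1],[0,0,0,0.6,-0.88,0,-1],[0,0,0,0.58,-0.88,0,-1],[0,0,0.94,0,0,0,-1],[0,0,0.94,0,0,0,-1],[0,0,0.94,0,0,0,-1],[0,0,0.94,0,0,0,-1],[0,0,0.94,0,0,0,-1],[0,0,0.94,0,0,0,-1],[0,0,0.94,0,0,0,-1],[0,0,0.94,0,0,0,-1],[0,0,0.94,0,0,0,-1],[0,0,0.94,0,0,0,-1],[0,0,0.94,0,0,0,-1],[0,0,0,0,0,0,-1]]]}}

```text
t: 9.2
eef_pos: [0.5733, 0.2266, 0.2937]
ee_rot: [-3.141, -0.001, -2.967]
force: [-0.8, 0.9, -2.1]
width: 0.0477
```

```bash
python3 go.py .5745 .2275 .034 -169.9; python3 - <<'E'
from m import *
grab('side','s2');p,d,cm=grab('top','t2')
E
```

```text
t 9.2 grasp [573.1 226.5 134.4] yaw -170.02 rot [-3.141e+00 -1.000e-03 -2.967e+00] F [-0.8  0.9 -2.1] w 47.7 q1,q6 [  40. -120.]
turn units [-0.   -0.01 -0.02] shift BEFORE turn [-0.06  0.03  4.02] shift AFTER turn [-0.05  0.03  4.02]
```

View pics/s2.png

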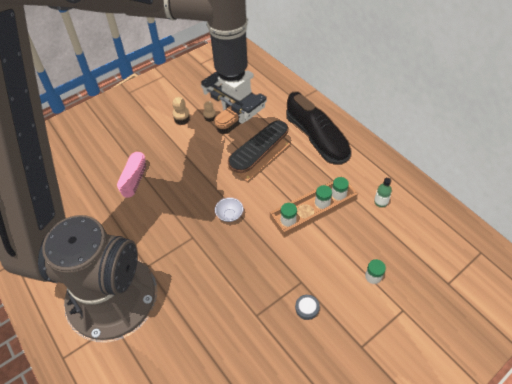

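The side view shows the brush held level above its spot left of the footrest, clear of the daubers.

Call:
{"api": "carry_out", "payload": {"targets": [[[0,0,0,-0.05,0.03,0.8,-1],[0,0,0,0,0,0.9,-1],[0,0,0,0,0,0.9,-1],[0,0,0,0,0,0.8,-1],[0,0,0,0,0,0.4,-1],[0,0,0,0,0,0.17,-1],[0,0,0,0,0,0,-1],[0,0,0,0,0,0,-1]]]}}

```text
t: 10.3
eef_pos: [0.575, 0.2279, 0.1962]
ee_rot: [3.141, 0.001, -2.968]
force: [0.2, -1.0, -1.6]
width: 0.0478
```

Call:
{"api": "carry_out", "payload": {"targets": [[[0,0,0,0,0,0,0.3],[0,0,0,0,0,0,0.3],[0,0,0,0,0,0,0.3],[0,0,0,0,0,-0.3,0.3],[0,0,0,0,0,-0.6,0.3],[0,0,0,0,0,-0.9,0.3],[0,0,0,0,0,-1,0.3],[0,0,0,0,0,-1,0.8],[0,0,0,0,0,-1,1],[0,0,0,0,0,-1,1],[0,0,0,0,0,0,1]]]}}

```text
t: 11.68
eef_pos: [0.5752, 0.2279, 0.3441]
ee_rot: [3.139, 0.005, -2.968]
force: [0.9, 0.3, 0.2]
width: 0.0865
```

```bash
python3 go.py .375 -.336 .15 -10; python3 go.py .375 -.336 .15 -170
```

```text
t 11.68 grasp [575.9 228.4 184.8] yaw -170.04 rot [ 3.139  0.005 -2.968] F [0.9 0.3 0.2] w 86.5 q1,q6 [  40. -120.]
turn units [ -0.05   0.03 -20.01] shift BEFORE turn [ 11.8  -20.84   1.29] shift AFTER turn [-3.97 23.61  1.39]
t 11.68 grasp [575.9 228.4 184.8] yaw -170.04 rot [ 3.139  0.005 -2.968] F [0.9 0.3 0.2] w 86.5 q1,q6 [  40. -120.]
turn units [ 0.02  0.04 -0.01] shift BEFORE turn [ 11.8  -20.84   1.29] shift AFTER turn [ 11.8  -20.82   1.39]
```

Call:
{"api": "carry_out", "payload": {"targets": [[[0,0,-0.94,0,0,0,1],[0,0,-0.94,0,0,0,1],[0,0,-0.94,0,0,0,1],[0,0,-0.94,0,0,0,1],[0,0,-0.94,0,0,0,1],[0,0,-0.94,0,0,0,1],[0,0,-0.94,0,0,0,1],[0,0,-0.94,0,0,0,1],[0,0,-0.94,0,0,0,1],[0,0,-0.94,0,0,0,1],[0,0,-0.94,0,0,0,1],[0,0,-0.94,0,0,0,1],[0,0,0,0,0,0,1]]]}}

```text
t: 13.3
eef_pos: [0.5745, 0.2276, 0.3405]
ee_rot: [3.141, -0.0, -1.394]
force: [-0.6, -0.3, 0.0]
width: 0.0876
```

```bash
python3 go.py .375 -.336 .15 -79.9
```

```text
t 13.3 grasp [574.5 227.6 181.2] yaw -79.87 rot [ 3.141 -0.    -1.394] F [-0.6 -0.3  0. ] w 87.6 q1,q6 [ 40. -30.]
turn units [ 0. -0.  0.] shift BEFORE turn [20.79 11.82  1.25] shift AFTER turn [20.8  11.81  1.25]
```

Call:
{"api": "carry_out", "payload": {"targets": [[[0,0,0,0.98,0.56,0.05,1],[0,0,0,0.98,0.56,0.05,1],[0,0,0,0.98,0.56,0.05,1],[0,0,0,0.98,0.56,0.05,1],[0,0,0,0.98,0.56,0.05,1],[0,0,0,0.98,0.56,0.05,1],[0,0,0,0.98,0.56,0.05,1],[0,0,0,0.98,0.56,0.05,1],[0,0,0,0.98,0.56,0.05,1],[0,0,0,0.98,0.56,0.05,1],[0,0,0,0.98,0.56,0.05,1],[0,0,0,0.98,0.56,0.05,1],[0,0,0,0.98,0.56,0.05,1],[0,0,0,0.98,0.56,0.05,1],[0,0,0,0.98,0.56,0.05,1],[0,0,0,0.98,0.56,0.05,1],[0,0,0,0.98,0.56,0.05,1],[0,0,0,0.98,0.56,0.05,1],[0,0,0,0.98,0.56,0.05,1],[0,0,0,0.9,0.5,0.05,1]]]}}

```text
t: 15.8
eef_pos: [0.3856, -0.3032, 0.3154]
ee_rot: [-3.141, -0.0, -1.394]
force: [0.0, -0.4, -0.3]
width: 0.0879
```

```bash
python3 go.py .375 -.336 .0215 -79.9;  python3 - <<'E'
from m import *
p,d,cm=grab('wrist','w3'); X=cloud(d,cm)
P=sel(X,.375,-.336,.05,.016,.03); print(len(P),rect(P),np.median(P[:,2]))
p,d,cm=grab('top','t3'); X=cloud(d,cm)
P=sel(X,.58,.228,.14,.036,.055); P=P[(abs(P[:,1]-.225-(P[:,0]-.575)*.178)<.045)]; print(len(P),rect(P),np.median(P[:,2]))
P=sel(X,.59,.125,.16,.054,.085);print(rect(P))
E
```

```text
t 15.8 grasp [ 385.6 -303.2  156.1] yaw -79.86 rot [-3.141 -0.    -1.394] F [ 0.  -0.4 -0.3] w 87.9 q1,q6 [-15.  25.]
turn units [-0.   -0.    0.01] shift BEFORE turn [1.22 0.65 5.39] shift AFTER turn [1.22 0.65 5.39]
2723 (array([ 374.9, -336.8]), array([58.7, 59. ]), 9.5) 0.023321443229729122
1040 (array([577.3, 229.9]), array([149.2,  48.8]), 9.8) 0.045533732038842145
(array([592.4, 131.7]), array([238.1,  79. ]), 9.7)
```

View pics/w3.png

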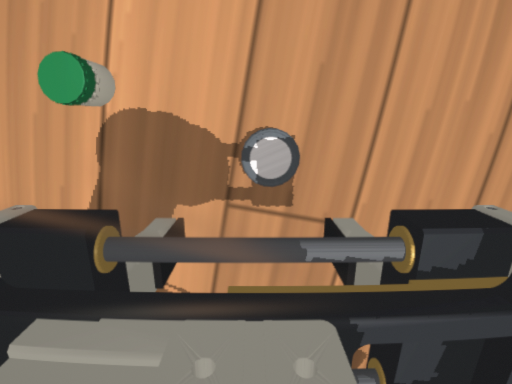

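View pics/t3.png

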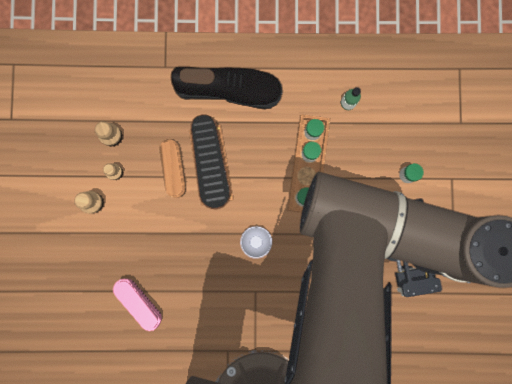

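The wrist view shows the tin at (270,157), just ahead and to the right of the grasp axis. The top view shows the brush lying parallel to the footrest, about 99 mm from its middle. I pick up the tin next.

Call:
{"api": "carry_out", "payload": {"targets": [[[0,0,0,0.62,0.33,0,1],[0,0,0,0.62,0.33,0.4,1],[0,0,0,0,0,0.9,1],[0,0,0,0,0,0.9,1],[0,0,0,0,0,0.9,1],[0,0,0,0,0,0.9,1],[0,0,0,0,0,0.7,1],[0,0,0,0,0,0.4,1],[0,0,0,0,0,0.27,1],[0,0,0,0,0,0,1],[0,0,0,0,0,0,-1],[0,0,0,0,0,0,-1],[0,0,0,0,0,0,-1],[0,0,0,0,0,0,-1],[0,0,0,0,0,0,-1],[0,0,0,0,0,0,-1]]]}}

```text
t: 17.9
eef_pos: [0.3761, -0.3353, 0.1814]
ee_rot: [-3.141, -0.0, -1.393]
force: [-1.6, 1.2, 5.1]
width: 0.0596
```

```bash
python3 go.py .6097 .0316 .0225 -79.9
```

```text
t 17.9 grasp [ 376.2 -335.3   22.1] yaw -79.81 rot [-3.141 -0.    -1.393] F [-1.6  1.2  5.1] w 59.6 q1,q6 [-19.  30.]
turn units [-0.   -0.    0.01] shift BEFORE turn [-12.79 -11.79  -0.02] shift AFTER turn [-12.81 -11.77  -0.02]
```

Call:
{"api": "carry_out", "payload": {"targets": [[[0,0,0,0,0,-0.5,-1],[0,0,0,0,0,-0.9,-1],[0,0,0,0,0,-0.9,-1],[0,0,0,0,0,-0.9,-1],[0,0,0,0,0,-0.9,-1],[0,0,0,0,0,-0.9,-1],[0,0,0,-0.98,-0.91,0,-1],[0,0,0,-0.98,-0.91,0,-1],[0,0,0,-0.98,-0.91,0,-1],[0,0,0,-0.98,-0.91,0,-1],[0,0,0,-0.98,-0.91,0,-1],[0,0,0,-0.98,-0.91,0,-1],[0,0,0,-0.98,-0.91,0,-1],[0,0,0,-0.98,-0.91,0,-1],[0,0,0,-0.98,-0.91,0,-1],[0,0,0,-0.98,-0.91,0,-1],[0,0,0,-0.98,-0.91,0,-1],[0,0,0,-0.98,-0.91,0,-1],[0,0,0,-0.98,-0.8,0,-1],[0,0,0,0,0,0,-1]]]}}

```text
t: 20.4
eef_pos: [0.6091, 0.032, 0.3061]
ee_rot: [-3.141, 0.0, -1.391]
force: [-1.2, 0.9, -1.3]
width: 0.0594
```

```bash
python3 go.py .6097 .0316 .0225 -79.9
```

```text
t 20.4 grasp [609.2  32.  146.8] yaw -79.72 rot [-3.141  0.    -1.391] F [-1.2  0.9 -1.3] w 59.4 q1,q6 [ 21. -11.]
turn units [-0.    0.    0.02] shift BEFORE turn [ 0.02 -0.02  4.97] shift AFTER turn [ 0.02 -0.02  4.97]
```

Call:
{"api": "carry_out", "payload": {"targets": [[[0,0,0,0.02,-0.02,0.9,-1],[0,0,0,0,0,0.9,-1],[0,0,0,0,0,0.9,-1],[0,0,0,0,0,0.9,-1],[0,0,0,0,0,0.8,-1],[0,0,0,0,0,0.37,-1],[0,0,0,0,0,0.18,-1],[0,0,0,0,0,0,-1],[0,0,0,0,0,0,-1],[0,0,0,0,0,0,0.7],[0,0,0,0,0,0,0.7],[0,0,0,0,0,0,0.7],[0,0,0,0,0,-0.3,0.7],[0,0,0,0,0,-0.7,0.7],[0,0,0,0,0,-1,0.7],[0,0,0,0,0,-1,0.7],[0,0,0,0,0,-1,0.7],[0,0,0,0,0,-1,0.7],[0,0,0,0,0,0,0.7]]]}}

```text
t: 22.78
eef_pos: [0.6094, 0.0298, 0.3112]
ee_rot: [-3.136, 0.0, -1.393]
force: [-0.0, 0.3, 0.1]
width: 0.0743
```

```bash
python3 go.py .5675 -.3775 .15 -7.6
```

```text
t 22.77 grasp [610.3  30.  151.9] yaw -79.8 rot [-3.136  0.    -1.393] F [-0.   0.3  0.1] w 74.3 q1,q6 [ 21. -11.]
turn units [-0.04 -0.02 -9.02] shift BEFORE turn [15.74  4.54  0.04] shift AFTER turn [ 0.49 16.37  0.08]
```

Call:
{"api": "carry_out", "payload": {"targets": [[[0,0,0,0.98,0.28,0,0.7],[0,0,0,0.98,0.28,0,0.7],[0,0,0,0.98,0.28,0,0.7],[0,0,0,0.98,0.28,0,0.7],[0,0,0,0.98,0.28,0,0.7],[0,0,0,0.98,0.28,0,0.7],[0,0,0,0.98,0.28,0,0.7],[0,0,0,0.98,0.28,0,0.7],[0,0,0,0.98,0.28,0,0.7],[0,0,0,0.98,0.28,0,0.7],[0,0,0,0.98,0.28,0,0.7],[0,0,0,0.98,0.28,0,0.7],[0,0,0,0.98,0.28,0,0.7],[0,0,0,0.98,0.28,0,0.7],[0,0,0,0.98,0.28,0,0.7],[0,0,0,0.98,0.28,0,0.7]]]}}

```text
t: 24.78
eef_pos: [0.5675, -0.3767, 0.3076]
ee_rot: [3.141, 0.0, -1.393]
force: [0.2, 0.3, -0.7]
width: 0.0747
```

Call:
{"api": "carry_out", "payload": {"targets": [[[0,0,-0.9,0,0,0,0.7],[0,0,-0.9,0,0,0,0.7],[0,0,-0.9,0,0,0,0.7],[0,0,-0.9,0,0,0,0.7],[0,0,-0.9,0,0,0,0.7],[0,0,-0.9,0,0,0,0.7],[0,0,-0.9,0,0,0,0.7],[0,0,-0.9,0,0,0,0.7],[0,0,-0.9,0,0,0,0.7],[0,0,-0.9,0,0,0,0.7],[0,0,0,0,0,0,0.7]]]}}

```text
t: 26.15
eef_pos: [0.5676, -0.3759, 0.3076]
ee_rot: [-3.142, 0.0, -0.137]
force: [1.0, -0.7, 1.0]
width: 0.0744
```

```bash
python3 - <<'E'
from m import *
p,d,cm=grab('wrist','w4'); X=cloud(d,cm)
P=sel(X,.5675,-.3775,.05,.048,.07); print(len(P),rect(P),np.median(P[:,2]))
p,d,cm=grab('top','t4'); X=cloud(d,cm)
P=sel(X,.61,.03,.06,.016,.03); print('tin',len(P),rect(P),np.median(P[:,2]))
p,d,cm=grab('side','s4'); X=cloud(d,cm)
P=sel(X,.61,.03,.06,.016,.03); print('tin',len(P),rect(P),np.median(P[:,2]))
E
python3 go.py .5675 -.3775 .047 -7.6
```

```text
1865 (array([ 568.6, -377.8]), array([43.9, 44.4]), 25.7) 0.055618589708839955
tin 417 (array([610.8,  28.1]), array([58.3, 57.9]), 25.6) 0.023596759962938973
tin 263 (array([608.2,  27.5]), array([59.1, 58.2]), 4.9) 0.023633545698297898
t 26.3 grasp [ 567.7 -376.   148.2] yaw -7.97 rot [-3.142  0.    -0.139] F [ 0.5  0.5 -0.2] w 74.9 q1,q6 [-17.  99.]
turn units [-0.    0.   -0.05] shift BEFORE turn [-0.    0.06  4.05] shift AFTER turn [-0.    0.06  4.05]
```

View pics/s4.png

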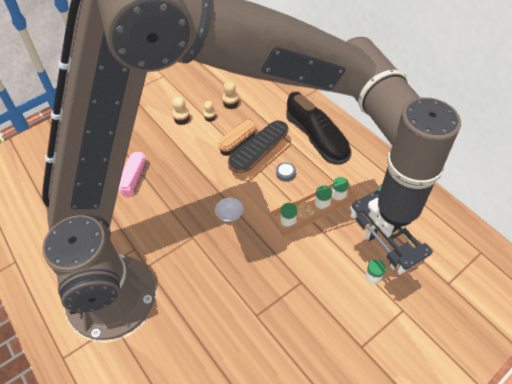

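View pics/w4.png

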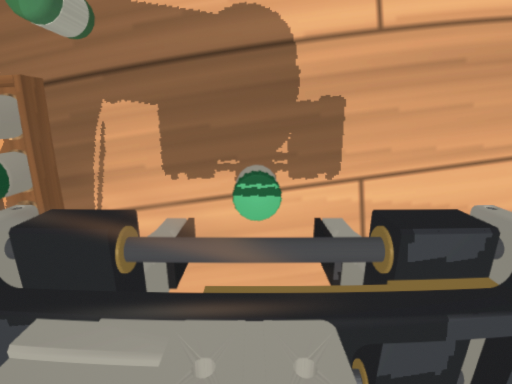

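The tin stands about 105 mm from the footrest's middle, which is inside tolerance. The wrist view shows the jar cap at (257,195), between the fingers.

Call:
{"api": "carry_out", "payload": {"targets": [[[0,0,-0.05,0.03,0.07,0.5,0.7],[0,0,0,0,0,0.9,0.7],[0,0,0,0,0,0.9,0.7],[0,0,0,0,0,0.9,0.7],[0,0,0,0,0,0.55,0.7],[0,0,0,0,0,0.3,0.7],[0,0,0,0,0,0,0.7],[0,0,0,0,0,0,-1],[0,0,0,0,0,0,-1],[0,0,0,0,0,0,-1],[0,0,0,0,0,0,-1],[0,0,0,0,0,0,-1]]]}}

```text
t: 27.8
eef_pos: [0.5684, -0.3779, 0.2065]
ee_rot: [3.141, -0.0, -0.129]
force: [-0.4, 0.8, 3.2]
width: 0.0434
```

Call:
{"api": "carry_out", "payload": {"targets": [[[0,0,0,0,0,-0.5,-1],[0,0,0,0,0,-0.9,-1],[0,0,0,0,0,-0.9,-1],[0,0,0,0,0,-0.9,-1],[0,0,0,0,0,-0.9,-1],[0,0,0,0,0,-0.9,-1],[0,0,0,0,0,0,-1]]]}}

```text
t: 28.68
eef_pos: [0.5687, -0.378, 0.334]
ee_rot: [3.14, -0.004, -0.129]
force: [-0.0, 0.6, -0.7]
width: 0.0436
```

```bash
python3 go.py .564 -.116 .0555 -7.6
```

```text
t 28.68 grasp [ 569.4 -378.3  174.7] yaw -7.41 rot [ 3.14  -0.004 -0.129] F [-0.   0.6 -0.7] w 43.6 q1,q6 [-17. 100.]
turn units [ 0.01 -0.03  0.02] shift BEFORE turn [ -1.56 -10.38   4.75] shift AFTER turn [ -1.57 -10.36   4.77]
```

Call:
{"api": "carry_out", "payload": {"targets": [[[0,0,0,-0.14,-0.94,0,-1],[0,0,0,-0.14,-0.94,0,-1],[0,0,0,-0.14,-0.94,0,-1],[0,0,0,-0.14,-0.94,0,-1],[0,0,0,-0.14,-0.94,0,-1],[0,0,0,-0.14,-0.94,0,-1],[0,0,0,-0.14,-0.94,0,-1],[0,0,0,-0.14,-0.94,0,-1],[0,0,0,-0.14,-0.94,0,-1],[0,0,0,-0.14,-0.94,0,-1],[0,0,0,-0.14,-0.94,0,-1],[0,0,0,0,0,1,-1],[0,0,0,0,0,1,-1],[0,0,0,0,0,0,-1],[0,0,0,0,0,0,-1]]]}}

```text
t: 30.55
eef_pos: [0.5638, -0.116, 0.282]
ee_rot: [3.141, -0.001, -0.129]
force: [0.4, 0.5, -0.4]
width: 0.0435
```

```bash
python3 go.py .564 -.116 .0555 -7.6; python3 - <<'E'
from m import *
p,d,cm=grab('wrist','w5'); X=cloud(d,cm)
for x0,y0 in [(.507,-.1085),(.621,-.1236),(.679,-.1314)]:
    P=sel(X,x0,y0,.03,.058,.07); 
    if len(P): print(len(P),rect(P))
P=sel(X,.564,-.116,.04,.09,.2); print(len(P), rect(P) if len(P) else '')
grab('side','s5')
E
```

```text
t 30.55 grasp [ 563.9 -116.   122.7] yaw -7.37 rot [ 3.141e+00 -1.000e-03 -1.290e-01] F [ 0.4  0.5 -0.4] w 43.5 q1,q6 [ 8. 75.]
turn units [ 0.   -0.01  0.03] shift BEFORE turn [ 0.01 -0.    2.69] shift AFTER turn [ 0.01 -0.    2.69]
79 (array([ 500.8, -107.6]), array([42.6,  7.7]), 84.0)
2895 (array([ 620.2, -123.7]), array([42.9, 44.8]), 78.9)
3488 (array([ 677.4, -131.3]), array([44. , 44.4]), 88.3)
14800 (array([ 569.4, -117.8]), array([77.6, 53.2]), 82.6)
```

View pics/w5.png

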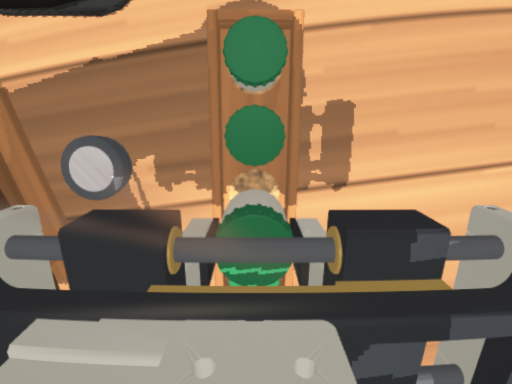

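View pics/s5.png

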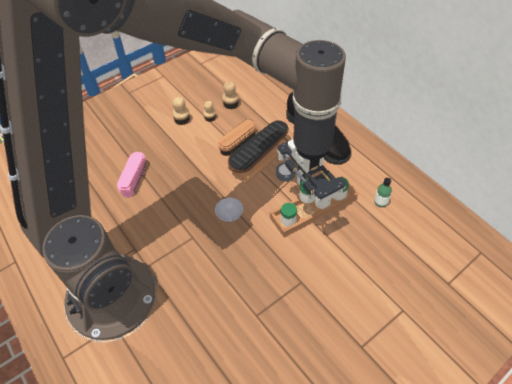

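The wrist view shows the jar in line with the rack row and directly over the cork, and the neighbouring jars measure where expected. I lower and release it.

Call:
{"api": "carry_out", "payload": {"targets": [[[0,0,0,0,0,0.7,-1],[0,0,0,0,0,0.7,-1],[0,0,0,0,0,0.6,-1],[0,0,0,0,0,0.4,-1],[0,0,0,0,0,0.2,-1],[0,0,0,0,0,0.08,-1],[0,0,0,0,0,0,-1],[0,0,0,0,0,0,-1],[0,0,0,0,0,0,0.4],[0,0,0,0,0,0,0.4],[0,0,0,0,0,0,0.4],[0,0,0,0,0,-0.3,0.4],[0,0,0,0,0,-0.7,0.4],[0,0,0,0,0,-1,0.4],[0,0,0,0,0,-1,0.4],[0,0,0,0,0,-1,0.4],[0,0,0,0,0,-1,0.4],[0,0,0,0,0,-1,0.4],[0,0,0,0,0,0,0.4]]]}}

```text
t: 33.02
eef_pos: [0.564, -0.1166, 0.367]
ee_rot: [-3.141, -0.005, -0.129]
force: [-0.5, 1.3, 0.1]
width: 0.0613
```

```bash
python3 go.py .568 .377 .16 -10;python3 - <<'E'
from m import *
p,d,cm=grab('side','s6'); X=cloud(d,cm)
P=sel(X,.564,-.116,.028,.055,.075); print(len(P),rect(P),np.median(P[:,2]))
E
```

```text
t 33.02 grasp [ 564.8 -116.6  207.7] yaw -7.4 rot [-3.141 -0.005 -0.129] F [-0.5  1.3  0.1] w 61.3 q1,q6 [ 8. 75.]
turn units [-0.01 -0.03  0.32] shift BEFORE turn [ -2.39 -19.6    1.91] shift AFTER turn [ -3.27 -19.47   1.91]
189 (array([ 562.5, -116.2]), array([42.1, 41.5]), 2.3) 0.06401705621444198
```

View pics/s6.png

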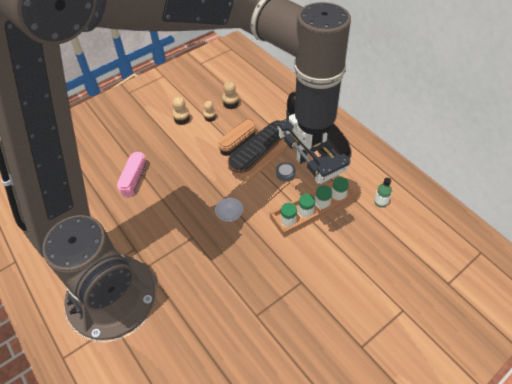

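The jar stands in the rack with its top at 64 mm. Next is the dauber.

Call:
{"api": "carry_out", "payload": {"targets": [[[0,0,0,-0.12,-0.98,0,0.4],[0,0,0,-0.12,-0.98,0,0.4],[0,0,0,-0.12,-0.98,0,0.4],[0,0,0,-0.12,-0.98,0,0.4],[0,0,0,-0.12,-0.98,0,0.4],[0,0,0,-0.12,-0.98,0,0.4],[0,0,0,-0.12,-0.98,0,0.4],[0,0,0,-0.12,-0.98,0,0.4],[0,0,0,-0.12,-0.98,0,0.4],[0,0,0,-0.12,-0.98,0,0.4],[0,0,0,-0.12,-0.98,0,0.4],[0,0,0,-0.12,-0.98,0,0.4],[0,0,0,-0.12,-0.98,0,0.4],[0,0,0,-0.12,-0.98,0,0.4],[0,0,0,-0.12,-0.98,0,0.4],[0,0,0,-0.12,-0.98,0,0.4],[0,0,0,-0.12,-0.98,0,0.4],[0,0,0,-0.12,-0.98,0,0.4],[0,0,0,-0.12,-0.98,0,0.4],[0,0,0,-0.12,-0.98,0,0.4]]]}}

```text
t: 35.58
eef_pos: [0.5673, 0.3788, 0.3641]
ee_rot: [3.142, 0.0, -0.13]
force: [0.7, -0.8, 0.8]
width: 0.0614
```

Call:
{"api": "carry_out", "payload": {"targets": [[[0,0,0,0,0,0.6,0.3],[0,0,0,0,0,0.6,0.3],[0,0,0,0,0,0,0.3],[0,0,0,0,0,0,0.3]]]}}

```text
t: 36.08
eef_pos: [0.5676, 0.3767, 0.3343]
ee_rot: [3.141, -0.0, -0.13]
force: [0.9, -0.3, 0.1]
width: 0.0568
```

```bash
python3 - <<'E'
from m import *
p,d,cm=grab('wrist','w7'); X=cloud(d,cm)
P=sel(X,.568,.377,.03,.05,.08); print(len(P),rect(P),P[:,2].max(),P.mean(0))
for a in [(.488,.427,.035,.075,.1),(.66,.386,.035,.075,.1)]:
    P=sel(X,*a); print(len(P), P.mean(0) if len(P) else '')
p,d,cm=grab('side','s7'); X=cloud(d,cm)
P=sel(X,.568,.377,.03,.05,.08); print(len(P))
E
python3 go.py .568 .377 .054 -7.4
```

```text
790 (array([569. , 379.4]), array([29.3, 29.2]), 81.6) 0.06776934352652811 [0.57043539 0.37919758 0.06390873]
687 [0.49900735 0.42405199 0.08635444]
2083 [0.66212693 0.38886592 0.08792333]
67
t 36.17 grasp [567.7 377.  175.6] yaw -7.44 rot [-3.141e+00 -1.000e-03 -1.300e-01] F [ 0.1 -0.1 -0.6] w 57.0 q1,q6 [50. 33.]
turn units [-0.01 -0.01 -0.01] shift BEFORE turn [ 0.01 -0.    4.86] shift AFTER turn [ 0.02 -0.01  4.86]
```

View pics/w7.png

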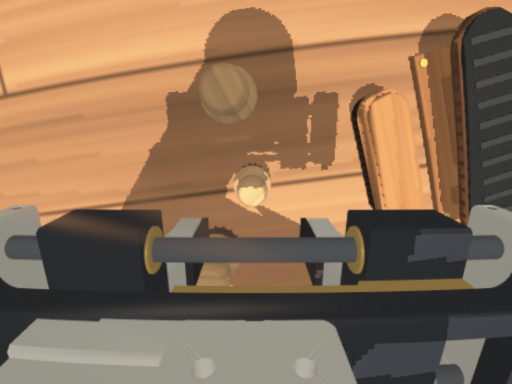

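View pics/s7.png

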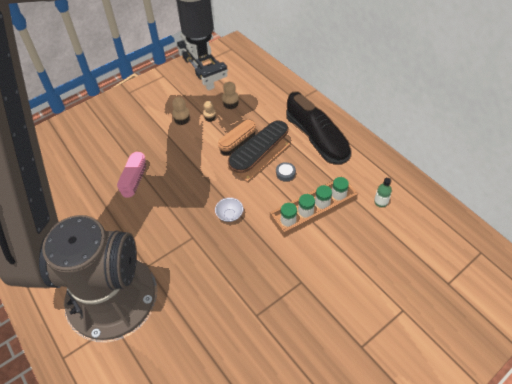

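The wrist view shows the small dauber at (252,187), centred between the fingers, with the two bigger ones clear.

Call:
{"api": "carry_out", "payload": {"targets": [[[0,0,0,0.03,-0.07,0.8,0.3],[0,0,0,0,0,0.9,0.3],[0,0,0,0,0,0.9,0.3],[0,0,0,0,0,0.9,0.3],[0,0,0,0,0,0.7,0.3],[0,0,0,0,0,0.4,0.3],[0,0,0,0,0,0.26,0.3],[0,0,0,0,0,0,0.3],[0,0,0,0,0,0,-1],[0,0,0,0,0,0,-1],[0,0,0,0,0,0,-1],[0,0,0,0,0,0,-1],[0,0,0,0,0,0,-1]]], "squeeze": 15}}

```text
t: 37.8
eef_pos: [0.5684, 0.3789, 0.213]
ee_rot: [-3.141, -0.0, -0.129]
force: [-0.6, 0.0, 2.0]
width: 0.0305
```

Call:
{"api": "carry_out", "payload": {"targets": [[[0,0,0,0,0,-0.5,-1],[0,0,0,0,0,-0.9,-1],[0,0,0,0,0,-0.9,-1],[0,0,0,0,0,-0.9,-1],[0,0,0,0,0,-0.9,-1],[0,0,0,0,0,-0.9,-1],[0,0,0,0,0,0,-1]]]}}

```text
t: 38.67
eef_pos: [0.5687, 0.379, 0.3406]
ee_rot: [-3.138, -0.003, -0.129]
force: [0.2, -0.1, -0.9]
width: 0.0305
```

```bash
python3 go.py .6095 .028 .079 -7.4; python3 - <<'E'
from m import *
for v in ['top','side']:
    p,d,cm=grab(v,v[0]+'8'); X=cloud(d,cm)
    P=sel(X,.61,.028,.06,.016,.03); print('tin',len(P),rect(P),np.median(P[:,2]))
E
```

```text
t 38.67 grasp [569.2 379.5 181.3] yaw -7.41 rot [-3.138e+00 -3.000e-03 -1.290e-01] F [ 0.2 -0.1 -0.9] w 30.5 q1,q6 [50. 33.]
turn units [-0.02 -0.02 -0.  ] shift BEFORE turn [ 3.42 13.73  4.05] shift AFTER turn [ 3.43 13.71  4.09]
tin 419 (array([610.5,  28.1]), array([58.4, 58. ]), 24.6) 0.023668382085079154
tin 263 (array([608.4,  27. ]), array([61.2, 57. ]), 51.2) 0.023496998618095732
```

View pics/s8.png

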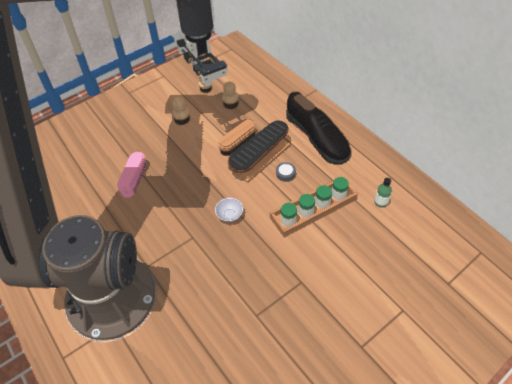

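Call:
{"api": "carry_out", "payload": {"targets": [[[0,0,0,0.245,0.98,0,-1],[0,0,0,0.245,0.98,0,-1],[0,0,0,0.245,0.98,0,-1],[0,0,0,0.245,0.98,0,-1],[0,0,0,0.245,0.98,0,-1],[0,0,0,0.245,0.98,0,-1],[0,0,0,0.245,0.98,0,-1],[0,0,0,0.245,0.98,0,-1],[0,0,0,0.245,0.98,0,-1],[0,0,0,0.245,0.98,0,-1],[0,0,0,0.245,0.98,0,-1],[0,0,0,0.245,0.98,0,-1],[0,0,0,0.245,0.98,0,-1],[0,0,0,0.245,0.98,0,-1],[0,0,0,0,0,0.8,-1],[0,0,0,0,0,0.8,-1],[0,0,0,0,0,0.8,-1],[0,0,0,0,0,0,-1],[0,0,0,0,0,0,-1]]]}}

```text
t: 41.15
eef_pos: [0.6094, 0.0272, 0.2784]
ee_rot: [-3.142, -0.001, -0.129]
force: [-0.2, -1.4, 0.2]
width: 0.0307
```

```bash
python3 go.py .6095 .0277 .0787 -7.4; python3 - <<'E'
from m import *
for v in ['wrist','side']:
    p,d,cm=grab(v,v[0]+'9'); X=cloud(d,cm)
    P=sel(X,.61,.028,.06,.016,.03); print('tin',len(P),rect(P),np.median(P[:,2]))
E
```

```text
t 41.15 grasp [609.5  27.2 119.1] yaw -7.41 rot [-3.142e+00 -1.000e-03 -1.290e-01] F [-0.2 -1.4  0.2] w 30.7 q1,q6 [21. 62.]
turn units [-0.   -0.01 -0.  ] shift BEFORE turn [ 0.   -0.02  1.62] shift AFTER turn [ 0.   -0.02  1.62]
tin 1712 (array([617.5,  28.1]), array([59.3, 42.9]), 85.2) 0.023263034207017474
tin 242 (array([606.4,  24.6]), array([56.9, 57. ]), 50.7) 0.023559331021915875
```

View pics/w9.png

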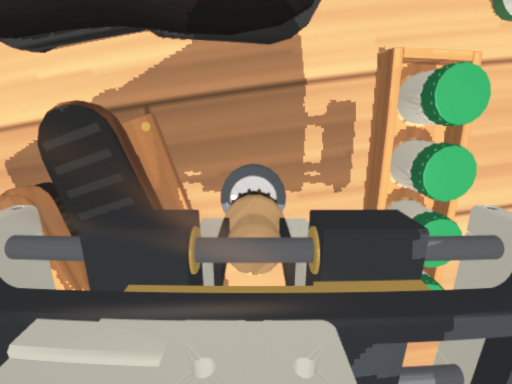

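View pics/s9.png

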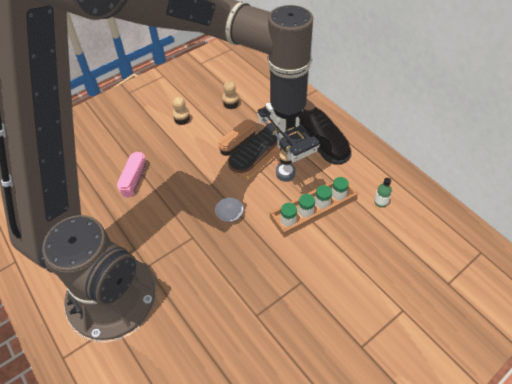

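The dauber hangs over the tin's lid, centred at (253,195) in the wrist view, and both tin estimates agree. I set it down.

Call:
{"api": "carry_out", "payload": {"targets": [[[0,0,0,0,-0.01,0.5,-1],[0,0,0,0,0,0.5,-1],[0,0,0,0,0,0.3,-1],[0,0,0,0,0,0.2,-1],[0,0,0,0,0,0.15,-1],[0,0,0,0,0,0,-1],[0,0,0,0,0,0,-1]]]}}

```text
t: 42.12
eef_pos: [0.6092, 0.0278, 0.2368]
ee_rot: [-3.141, -0.001, -0.129]
force: [-0.5, -0.1, 2.9]
width: 0.0309
```

```bash
python3 go.py .6095 .0277 .0778 -7.4
```

```text
t 42.12 grasp [609.4  27.9  77.5] yaw -7.41 rot [-3.141e+00 -1.000e-03 -1.290e-01] F [-0.5 -0.1  2.9] w 30.9 q1,q6 [21. 62.]
turn units [-0.   -0.01 -0.  ] shift BEFORE turn [ 0.01  0.   -0.01] shift AFTER turn [ 0.01  0.   -0.01]
```

In contact (about 3 N). I open and back away.

Call:
{"api": "carry_out", "payload": {"targets": [[[0,0,0,0,0,0,0],[0,0,0,0,0,0,0.2],[0,0,0,0,0,0,0.3],[0,0,0,0,0,0,0.3],[0,0,0,0,0,-0.3,0.3],[0,0,0,0,0,-0.6,0.3],[0,0,0,0,0,-0.9,0.3],[0,0,0,0,0,-1,0.3],[0,0,0,0,0,-1,0.3],[0,0,0,0,0,-1,0.3],[0,0,0,0,0,-1,0.3],[0,0,0,0,1,0,0.3],[0,0,0,0,1,0,0.3],[0,0,0,0,1,0,0.3],[0,0,0,0,1,0,0.3],[0,0,0,0,1,0,0.3],[0,0,0,0,1,0,0.3],[0,0,0,0,1,0,0.3],[0,0,0,0,1,0,0.3],[0,0,0,0,1,0,0.3]]]}}

```text
t: 44.62
eef_pos: [0.5797, -0.1962, 0.3829]
ee_rot: [-3.142, -0.002, -0.129]
force: [0.4, 0.0, 0.5]
width: 0.0573
```

Call:
{"api": "carry_out", "payload": {"targets": [[[0,0,0,0,1,0,0.3],[0,0,0,0,1,0,0.3],[0,0,0,0,1,0,0.3],[0,0,0,0,1,0,0.3],[0,0,0,0,1,0,0.3],[0,0,0,0,1,0,0.3],[0,0,0,0,0,0,0.3],[0,0,0,0,0,0,0.3]]]}}

```text
t: 45.62
eef_pos: [0.5605, -0.3439, 0.3822]
ee_rot: [3.142, -0.001, -0.13]
force: [0.2, 0.0, 0.3]
width: 0.0569
```

```bash
python3 - <<'E'
from m import *
c,s=np.cos(np.radians(10)),np.sin(np.radians(10))
def fr(q): return ((np.array(q)/1000-[.592,.132])@np.array([[c,-s],[s,c]])*1000).round(1)
for v in ['top','side']:
    p,d,cm=grab(v,v[0]+'10'); X=cloud(d,cm)
    for n,a in dict(tin=(.61,.028,.06,.016,.027),dauber=(.61,.028,.03,.07,.11),jar=(.564,-.116,.027,.055,.075),dish=(.395,.012,.06,.02,.04),bottle=(.75,-.2,.06,.06,.13),shoe=(.77,.09,.2,.03,.2)).items():
        P=sel(X,*a); r=rect(P) if len(P)>4 else None; print(v,n,len(P),r,np.median(P[:,2]).round(4),P[:,2].max().round(4),fr(r[0]))
    P=sel(X,.577,.23,.14,.036,.055); P=P[(abs(P[:,1]-.23-(P[:,0]-.577)*.178)<.045)]; r=rect(P); print('brush',r,np.median(P[:,2]),fr(r[0]))
E
```

```text
top tin 187 (array([610.5,  28.3]), array([58.4, 58.4]), 55.7) 0.0233 0.0269 [   0.2 -105.3]
top dauber 127 (array([610.6,  28. ]), array([30. , 26.9]), 0.1) 0.0888 0.0958 [   0.3 -105.6]
top jar 254 (array([ 564.8, -116. ]), array([43., 42.]), 4.5) 0.064 0.0693 [ -69.9 -239.5]
top dish 221 (array([393.4,  15. ]), array([76.3, 76.4]), 45.6) 0.0258 0.0335 [-215.9  -80.7]
  return _methods._mean(a, axis=axis, dtype=dtype,
  ret = ret.dtype.type(ret / rcount)
Traceback (most recent call last):
ValueError: zero-size array to reduction operation maximum which has no identity
```

View pics/t10.png

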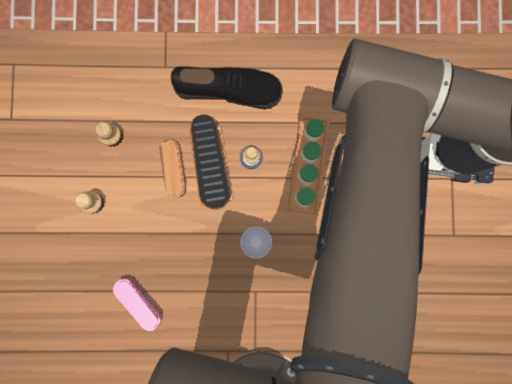

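The bottle is hidden behind the arm in the top view, so I take the rest from the side view.

```bash
python3 - <<'E'
from m import *
c,s=np.cos(np.radians(10)),np.sin(np.radians(10))
def fr(q): return ((np.array(q)/1000-[.592,.132])@np.array([[c,-s],[s,c]])*1000).round(1)
for v in ['top','side']:
    if v=='side': p,d,cm=grab(v,'s10')
    else: p,d,cm=load('t10')
    X=cloud(d,cm)
    for n,a in dict(tin=(.61,.028,.06,.016,.027),dauber=(.61,.028,.03,.07,.11),jar=(.564,-.116,.027,.055,.075),dish=(.395,.012,.06,.02,.04),bottle=(.75,-.2,.06,.06,.13),shoe=(.77,.09,.2,.07,.2)).items():
        P=sel(X,*a)
        if len(P)<5: continue
        r=rect(P); print(v,n,len(P),r,np.median(P[:,2]).round(4),fr(r[0]))
    P=sel(X,.577,.23,.14,.036,.055); P=P[(abs(P[:,1]-.23-(P[:,0]-.577)*.178)<.045)]; r=rect(P); print('brush',r,np.median(P[:,2]),fr(r[0]))
E
python3 go.py 0.5 0 0.1 0
```

```text
top tin 187 (array([610.5,  28.3]), array([58.4, 58.4]), 55.7) 0.0233 [   0.2 -105.3]
top dauber 127 (array([610.6,  28. ]), array([30. , 26.9]), 0.1) 0.0888 [   0.3 -105.6]
top jar 254 (array([ 564.8, -116. ]), array([43., 42.]), 4.5) 0.064 [ -69.9 -239.5]
top dish 221 (array([393.4,  15. ]), array([76.3, 76.4]), 45.6) 0.0258 [-215.9  -80.7]
top shoe 1948 (array([710.2, 117.5]), array([265.2, 183.5]), 13.0) 0.0878 [113.9 -34.8]
brush (array([577.8, 230.1]), array([147.9,  48. ]), 9.5) 0.04552065689358864 [ 3.1 99.1]
side tin 133 (array([604.5,  22.9]), array([47.6, 57.6]), 48.3) 0.0236 [  -6.6 -109.6]
side dauber 99 (array([608. ,  25.9]), array([30.6, 28.4]), 9.6) 0.0877 [  -2.7 -107.3]
side jar 191 (array([ 561.7, -117.5]), array([43.8, 41.4]), 50.4) 0.0639 [ -73.2 -240.4]
side dish 168 (array([391.4,  16.1]), array([79.9, 76. ]), 53.7) 0.026 [-217.7  -79.3]
side shoe 1005 (array([708.3, 119.7]), array([255.7, 185.6]), 8.1) 0.0869 [112.4 -32.3]
brush (array([575.3, 226.2]), array([150.9,  50.6]), 10.3) 0.045854588530140905 [-0.1 95.7]
t 45.73 grasp [ 560.8 -343.5  222.7] yaw -7.39 rot [ 3.142e+00 -1.000e-03 -1.290e-01] F [-0.5 -0.2 -0.3] w 57.4 q1,q6 [-15.  97.]
turn units [ 0.   -0.   -0.92] shift BEFORE turn [ -4.18 -13.31   4.9 ] shift AFTER turn [ -2.43 -13.74   4.91]
```

View pics/s10.png

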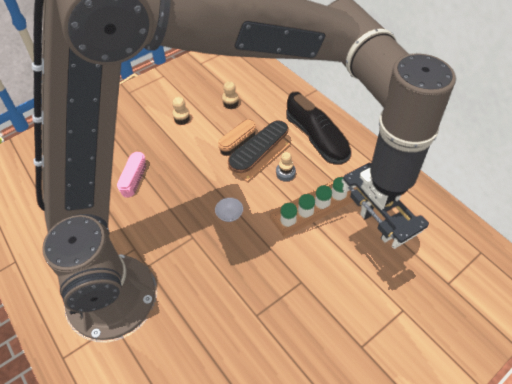

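The side view shows everything in place: the dauber on the tin at (287,163), four jars in the rack, and the brush alongside the footrest at (238,134). The gripper is free, so I hand in.

```bash
python3 -c "
from station import arm
print(arm.job_done())"
```

```text
the job is handed in; nothing more can be done
None
```

The stand is set out and I handed the job in at about 46 s, with the gripper clear of everything. My last checks, from depth in the top and side views, put all four pieces within tolerance; no verdict was reported.

| Piece | Last check | Allowed |
|---|---|---|
| Tin | 105 mm from the footrest's middle line, on the rack side (about 33 mm clear of the base); 0 mm off the middle lengthways | 87–117 mm; ±20 mm |
| Dauber | upright on the lid, under 1 mm off centre (top view) | 12 mm |
| Brush | 96–99 mm from the middle line on the other side (about 30–33 mm clear); 0–3 mm off lengthways; within about 0.5° of parallel | 81–111 mm; ±20 mm; 8.5° |
| Jar | in the empty place, top at 64 mm, about 2–3 mm off centre | 13 mm |

- **Tin offset:** the tin slid about 3 mm while being placed, so it stands slightly further out than the 30 mm asked.
- **Disagreements between views:** the side view put the tin 4 mm further out and 7 mm along, because the dauber hid part of it. The two views also differed by 3–4 mm on the brush and 3 mm on the jar.
- **Bystanders:** the dish measured the same as at the start. The shoe looked the same in the pictures, but I did not measure it against its start position. In the last pictures the bottle was hidden behind the arm. The last earlier look, after the dauber was picked up, showed it in its place, and nothing went near it after that.

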